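Load the charging dock from the sliding-lid box

ROBOT

A 7-joint arm with a two-finger parallel gripper is mounted at the origin on the work surface. World frame = base frame: x ahead of the robot, y to its left, z up, the work surface at z = 0. Lengths are in m, angles in rad, forces in N, time in s.
With the tool pointing down it reaches from about 0.4 to 0.85 m from the base axis. Payload 10.4 kg.
Tool frame: the origin (TCP) lies midway between the tips of the shut fingers; the grasp point (between the pads) lies 19 mm behind it; z points along the fingers, y is the line along which they close (so a half turn about z gives the same grasp; the last joint's range is limited). The gripper opens to 87 mm and grips with 3 to 60 N. Pads are 19 mm wide; open, the fingers measure 117 mm over their backs; the gripper's body (75 mm by 190 mm) begins 51 mm behind the grasp point.
Start: joints at [-1.237, 0.332, -0.065, 1.46, 0.022, 1.35, -0.088], TCP at [0.218, 0.586, 0.198] pointing down, gripper open.
Joint ranges: [-2.6, 2.6], [-0.5, 2.12], [-1.47, 1.34], [0.16, 2.42], [-1.27, 4.41], [0.06, 2.06], [-2.6, 2.6]. Speed limits (rad/s): [2.22, 2.22, 2.79, 2.79, 3.14, 3.14, 3.14].

INTERFACE

Orientations are given as a unit quaternion [x, y, z, w].
In Python, from bench import r gives the robot as it stands.
- The arm moves only by the tool arm_command, never from a script. Its argument "moves" is one flat list of numbers, 4 for each row, row after row: the shift along the tool's x, y, z in cm, then the turn about the tool's z in degrees. A call has 1 to 12 rows; each row shifts and turns the commanded pose from where the row before left it, along the tool's axes as they then stand; what a row does not reach is not made up. A row lasts 1/12 s, in which the tool goes at most 41.7 mm and 7.16 degrees, less where a joint would pass 70% of its speed; a pose out of reach is approached as far as the arm can. A call with a gripper value outside its range is refused whole. "fingers" is the opening in per cent of the stroke, from 0 (shut) to 100 (fully open), set as the call begins (left out, the last holds). The fingers move at their own pace and stop on an object; "squeeze" is the grip in N (left out, the last holds). Time passes only in rows, so rows that do not move let the fingers close. It gives the time, the measured TCP pose, the force, the opening and the grip force at its end, in the units of the state.
- r.read_state(): the state, without advancing time (a new reading comes with each control period).
- r.camera(name): name is "side" or "top"; returns the picture (384x512x3 uint8, red, green, blue); there is no depth.
- r.camera_info(name): a dict with "fx", "fy", "cx", "cy" (pixels), "k1" (the pictures are not rectified: a ray, as slopes to the right and down, at radius r is drawn at 1 + k1 r^2 times it, then the intrinsics apply), "origin" and "attitude" of the camera in the world. Camera axes: x right, y up, looking along -z (the intrinsics and any distortion apply to the point x, -y, -z); pixel columns grow to the right and rows downward; lengths in m; the calibration is good to about 2 mm. A picture is of the moment at which its call begins. camera_info takes no time and is no camera call.
- r.close_job(): hands the job in; it is judged then, once.
The state is a dict: "time": time; "joint_positions": joint angles; "joint_vel": joint speeds; "joint_torque": joint torques, N m; "ee_pos": TCP position; "eef_rot": TCP orientation; "ft_force": force on the tool from outside, world axes, zero at the start; "torque": the same for the moment, N m; "width": finger opening in m; "grip_force": force on a finger pad.
Only numpy, scipy, OpenCV 4.12 (cv2) and the standard library are available. Lean on these libraries where they do the work, as an engineer would, in place of code of your own. Each camera call takes 0.05 s, during which the arm holds its last target. There are 200 camera calls.

TASK

Slide the wooden box's lid along its grooves until it clears and lay it flat on the table, pull upward. Then move every battery pack in the box into a bay of the white charging dock, one to a bay and sitting down on the bay's floor, and only after that press the dock's round plunger right down to its stop for a moment and let it spring back. Leave the lantern, tumbler, torch and tin where they are.

Things in the scene. Friction and masses are not known exactly. Their poses are not given: they have to be found in the camera images.
- box: fixed wooden box, 120 (x) x 168 (y) x 53 (z) mm, origin under its centre. Its lid's long edges run in grooves along the box's y, under lips 4.5 mm thick whose inner edges are 98 mm apart; the -y end is closed to full height, the +y end is cut low (39 mm), so the lid slides out only towards the box's +y, clear after about 160 mm
- box_in (a point): centre of the box's inner floor, 6 mm above the table, axes as the box's. The packs stand in one row along y on the centre line, nominally at y = -57, -19, 19, 57 mm (some places empty), between two floor ribs 8 mm high and 32 mm apart; the inside is 100 mm wide
- lid_pull (a point): centre of the lid's pull, axes as the lid's (the box's when closed). Loose wooden panel 108 (x) x 160 (y) x 6 mm, 0.12 kg; the pull is a ridge mid-way on its top, 44 mm along x, 12 mm along y, 24 mm tall; this point is half-way up it, 18 mm above the underside. Closed: underside 40 mm above the table, this point at y = 3 to 6 mm in the box; play 2 mm sideways, 2.5 mm up
- pack0_mid (a point): centre of battery pack 0: a black plastic block with a grey band, 26 (x) x 32 (y) x 30 (z) mm, about 60 g, loose, upright in the sliding-lid box at the start; may be absent (None)
- pack1_mid (a point): centre of battery pack 1: a black plastic block with a grey band, 26 (x) x 32 (y) x 30 (z) mm, about 60 g, loose, upright in the sliding-lid box at the start; may be absent (None)
- pack2_mid (a point): centre of battery pack 2: a black plastic block with a grey band, 26 (x) x 32 (y) x 30 (z) mm, about 60 g, loose, upright in the sliding-lid box at the start; may be absent (None)
- pack3_mid (a point): centre of battery pack 3: a black plastic block with a grey band, 26 (x) x 32 (y) x 30 (z) mm, about 60 g, loose, upright in the sliding-lid box at the start; may be absent (None)
- dock: fixed white charging dock, a slab 200 (x) x 106 (y) x 16 (z) mm, origin under its centre. Four shallow rectangular bays in its top, each 42 (x) x 38 (y) mm and 8 mm deep; behind them at x = +70 mm a grey collar (radius 19 mm, top 34 mm above the table) carries the round white plunger.
- bay0 (a point): centre of the floor of bay 0 of the dock, 8 mm above the table; axes as the dock's; neighbours 64 mm apart in x, 48 mm in y
- bay1 (a point): centre of the floor of bay 1 of the dock, 8 mm above the table; axes as the dock's; neighbours 64 mm apart in x, 48 mm in y
- bay2 (a point): centre of the floor of bay 2 of the dock, 8 mm above the table; axes as the dock's; neighbours 64 mm apart in x, 48 mm in y
- bay3 (a point): centre of the floor of bay 3 of the dock, 8 mm above the table; axes as the dock's; neighbours 64 mm apart in x, 48 mm in y
- plunger (a joint): press-timer plunger of the dock, in m: 0 up, 0.012 fully down at its stop; a spring pushes it up, 3 N at the top, 9 N at the stop
- plunger_top (a point): centre of the top of the plunger's head (radius 18 mm), 60 mm above the table when up
- lantern: bystander: white solar lantern, radius 50 mm, 162 mm tall with its bail, origin under its centre
- tumbler: bystander: glass tumbler, radius 34 mm, 100 mm tall, origin under its centre
- torch: bystander: black torch lying along its y, 156 mm long, 44 mm thick, origin under its middle
- tin: bystander: round lidded tin, radius 44 mm, 57 mm tall, origin under its centre
There are look-alikes about, which are no part of the job. Leave any purple look-alike of the dock alone.

How it is judged:
On the way, in this order (a step that is already met when the one before it is completed fails the run):
1. the lid has slid more than 90 mm along the grooves while still in them (y of lid_pull in the frame of box between 0.093 and 0.16 m and x of lid_pull in the frame of box between -0.007 and 0.007 m and z of lid_pull in the frame of box between 0.053 and 0.065 m and angle between lid_pull's own z axis and vertical below 0.08 rad).
2. the lid lies flat on the table, pull upward (height (world z) of lid_pull below 0.024 m and angle between lid_pull's own z axis and vertical below 0.06 rad), for 0.2 s.
3. every pack sits in a bay of the dock (x of pack0_mid in the frame of dock between -0.098 and 0.026 m and y of pack0_mid in the frame of dock between -0.052 and 0.052 m and z of pack0_mid in the frame of dock between 0.016 and 0.0275 m and x of pack1_mid in the frame of dock between -0.098 and 0.026 m and y of pack1_mid in the frame of dock between -0.052 and 0.052 m and z of pack1_mid in the frame of dock between 0.016 and 0.0275 m and x of pack2_mid in the frame of dock between -0.098 and 0.026 m and y of pack2_mid in the frame of dock between -0.052 and 0.052 m and z of pack2_mid in the frame of dock between 0.016 and 0.0275 m and x of pack3_mid in the frame of dock between -0.098 and 0.026 m and y of pack3_mid in the frame of dock between -0.052 and 0.052 m and z of pack3_mid in the frame of dock between 0.016 and 0.0275 m), for 0.2 s.
4. the plunger is pressed to its stop (value of joint plunger above 0.0105 m), for 0.2 s.
At the end, for the whole second after the job is handed in: The lid lies flat on the table, pull upward (pull centre under 24 mm high, tilt under 0.06 rad); every pack present is down in a dock bay (centre 16 to 27.5 mm above the dock's underside, within the bays' area); the plunger is up again (under 2 mm) (all of step 2 and all of step 3 and value of joint plunger below 0.002 m); the robot touches nothing.
It fails at once if the lantern, tumbler, torch or tin is moved more than 30 mm (distance of any of lantern, tumbler, torch, tin from where it was at the start of the episode above 0.03 m).
It fails at once if the lantern or tumbler is tipped (angle between any of lantern, tumbler's own z axis and vertical above 0.35 rad).
Of pack0, pack1, pack2, pack3 only 3 to 4 are there at a start; the rules pass over those that are not, and their reading is None.
At some moment in a run one of pack0, pack1, pack2, pack3 may be knocked a few centimetres aside while the robot is not near it.
Once in a run the grip may slacken for a moment while it holds something.
It also fails if it takes over 210 s, if anything falls off the work surface, if the arm or the gripper's body presses on something with over 40 N, if the wrist force passes 120 N, or if a joint passes its speed limit or range.

## Working session

There is one attempt and no reset: what is moved stays moved. The work goes in short steps, Python scripts to look and compute and a tool call to move; the robot and the scene stay as the last step left them, time stands still between calls to the robot, and variables do not carry over. Pictures are saved under pics/ and viewed, at most 14 in all, crops included, and the job is handed in when it is done.

Besides the shell and the picture viewer there is one more tool, called after "Emit:" as a command line: name --argument value ..., lists and objects as JSON in quotes. arm_command: Moves the arm, as the interface text tells. Its arguments: {"type":"object","properties":{"moves":{"type":"array"},"fingers":{"type":"number"},"squeeze":{"type":"number"}},"required":["moves"]}

```bash
mkdir -p pics; ls; cat > h.py <<'E'
import numpy as np,cv2
from scipy.spatial.transform import Rotation as R
from bench import r
def cam(n):
    i=r.camera_info(n);a=np.array(i['attitude'],float)
    M=a if a.shape==(3,3) else R.from_quat(a).as_matrix()
    return i,np.array(i['origin']),M
def px2w(n,u,v,z):
    i,o,M=cam(n);x=(u-i['cx'])/i['fx'];y=(v-i['cy'])/i['fy']
    rd=np.hypot(x,y);q=rd
    for _ in range(30): q=rd/(1+i['k1']*q*q)
    s=q/rd if rd>0 else 1
    d=M@np.array([x*s,-y*s,-1]);return o+d*(z-o[2])/d[2]
def w2px(n,p):
    i,o,M=cam(n);c=M.T@(np.array(p)-o);x=c[0]/-c[2];y=-c[1]/-c[2]
    f=1+i['k1']*(x*x+y*y);return np.array([i['cx']+i['fx']*x*f,i['cy']+i['fy']*y*f])
def snap(n,f,crop=None,s=1):
    im=r.camera(n)
    cv2.imwrite('pics/raw_'+f,im[:,:,::-1])
    if crop: im=im[crop[1]:crop[3],crop[0]:crop[2]]
    im=cv2.resize(im,None,fx=s,fy=s,interpolation=cv2.INTER_CUBIC)
    cv2.imwrite('pics/'+f,im[:,:,::-1]);return im
E
python3 - <<'E'
from h import *
for n in('top','side'):
    print(r.camera_info(n)); snap(n,n+'0.png',s=1.56)
s=r.read_state();print({k:s[k] for k in('time','ee_pos','eef_rot','width')})
E
```

```text
pics
{'fx': 349.4311622783687, 'fy': 349.4311622783687, 'cx': 254.11152363270932, 'cy': 190.00647855273763, 'k1': -0.014368720691839625, 'origin': array([ 3.70658556e-01, -3.85134721e-04,  1.09030702e+00]), 'attitude': array([ 0.06682712, -0.05187289, -0.6985696 ,  0.71052365])}
{'fx': 474.80401555824244, 'fy': 474.80401555824244, 'cx': 254.50526626812393, 'cy': 189.11415282872775, 'k1': 0.01853596738733498, 'origin': array([0.47418164, 1.28170175, 1.17081853]), 'attitude': array([-0.00831656,  0.42327432,  0.90517526, -0.03778136])}
{'time': 0.1, 'ee_pos': array([0.21814032, 0.58530478, 0.19745751]), 'eef_rot': array([ 1.77425871e-01,  9.84133967e-01, -6.20197299e-04, -1.00745365e-04]), 'width': 0.08709216901644923}
```

View pics/top0.png

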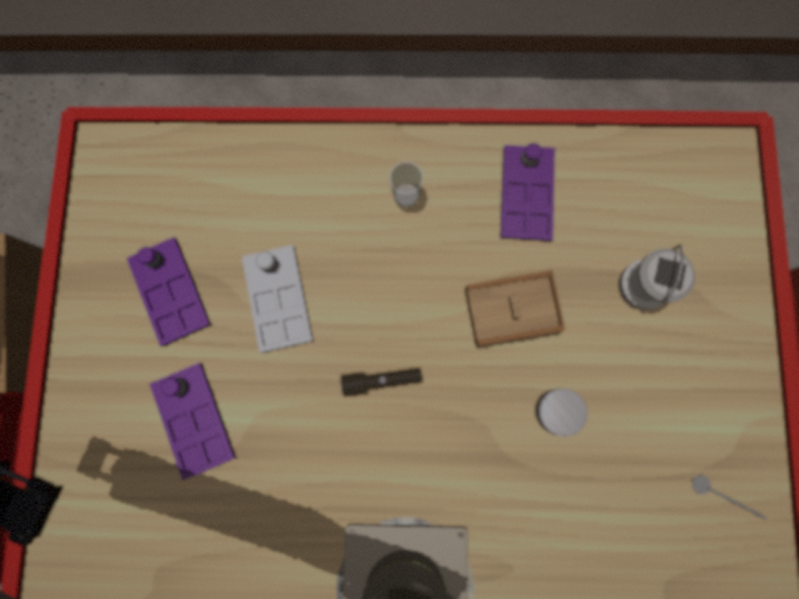

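View pics/side0.png

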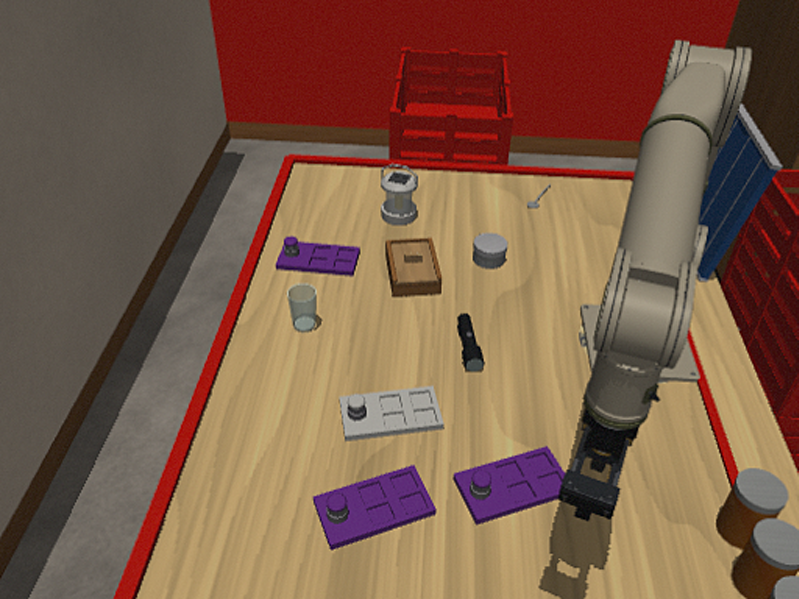

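Top view (scaled by 1.56): the only white dock is at (278,298), with its plunger at (266,262). The purple look-alikes are at (168,290), (193,420) and (528,193). The only wooden box is at (515,309), its pull at (515,308). The lantern is at (660,278), tin (562,412), torch (382,381) and tumbler (406,185). I choose the white dock and check it and the box in one close crop.

```bash
python3 - <<'E'
from h import *
a=cv2.imread('pics/raw_top0.png');b=cv2.imread('pics/raw_side0.png')
f=lambda im,x0,y0,x1,y1:cv2.resize(im[y0:y1,x0:x1],(400,300),interpolation=cv2.INTER_CUBIC)
c=np.vstack([np.hstack([f(a,290,165,370,225),f(b,235,140,295,185+0)]),np.hstack([f(a,140,150,220,210+0),f(a,140,180,220,240)])])
cv2.imwrite('pics/c1.png',c)
k=1.56
for nm,u,v,z in [('pull',515,308,.064),('c1',466,286,.053),('c2',550,272,.053),('c3',562,329,.053),('c4',479,346,.053),
 ('d1',243,255,.016),('d2',294,246,.016),('d3',312,341,.016),('d4',264,351,.016),('pl',266,261,.06),('lant',645,288,0),('tin',562,412,.057),('torch1',343,384,.022),('torch2',421,376,.022),('tumb',405,197,0)]:
    print(nm,px2w('top',u/k,v/k,z).round(3))
E
```

```text
pull [ 0.526 -0.202  0.064]
c1 [ 0.569 -0.111  0.053]
c2 [ 0.599 -0.273  0.053]
c3 [ 0.488 -0.293  0.053]
c4 [ 0.454 -0.135  0.053]
d1 [0.634 0.339 0.016]
d2 [0.654 0.235 0.016]
d3 [0.461 0.19  0.016]
d4 [0.439 0.284 0.016]
pl [0.611 0.279 0.06 ]
lant [ 0.58  -0.478  0.   ]
tin [ 0.334 -0.287  0.057]
torch1 [0.378 0.124 0.022]
torch2 [ 0.396 -0.027  0.022]
tumb [0.767 0.01  0.   ]
```

View pics/c1.png

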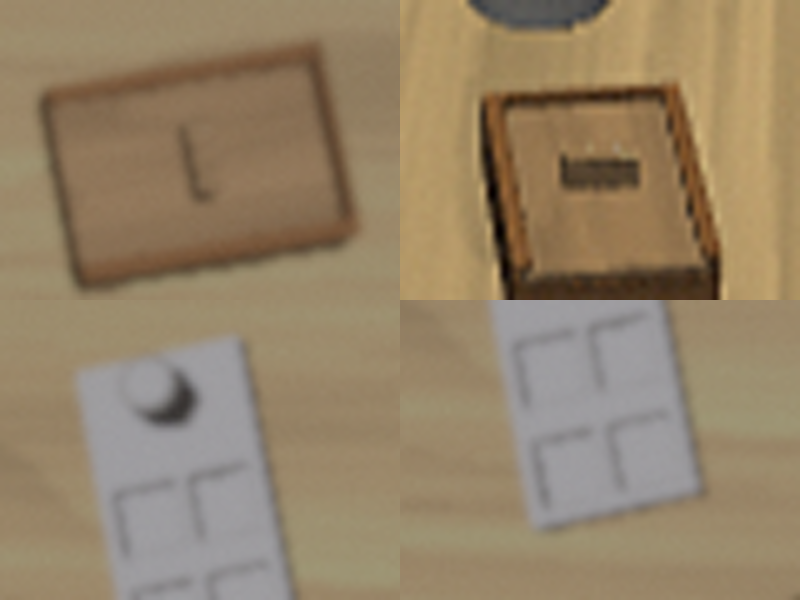

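The crop confirms the white dock has its plunger at the far end. The box's low, open end is on the left in the top view (world +y). Next I refine both poses with an edge fit.

```bash
cat >> h.py <<'E'
from scipy.optimize import minimize
from scipy.ndimage import map_coordinates
def seg(a,b,n=40): return np.linspace(a,b,n)
def rect(cx,cy,hx,hy,z): 
    c=[(cx-hx,cy-hy,z),(cx+hx,cy-hy,z),(cx+hx,cy+hy,z),(cx-hx,cy+hy,z)]
    return np.vstack([seg(np.array(c[i]),np.array(c[(i+1)%4])) for i in range(4)])
def fit(pts,p0,ims,blur=1.2):
    G={}
    for n,im in ims.items():
        g=cv2.GaussianBlur(im,(0,0),blur).astype(float)
        G[n]=sum(np.hypot(cv2.Sobel(g[:,:,k],-1,1,0),cv2.Sobel(g[:,:,k],-1,0,1)) for k in range(3))
        G[n]/=G[n].mean()
    def cost(p):
        c,s=np.cos(p[2]),np.sin(p[2]);W=pts@np.array([[c,s,0],[-s,c,0],[0,0,1]])+[p[0],p[1],0];t=0
        for n in G:
            q=np.array([w2px(n,w) for w in W[::2]])
            t-=map_coordinates(G[n],[q[:,1],q[:,0]],order=1).mean()
        return t
    sim=np.array(p0)+np.vstack([np.zeros(3),np.diag([.008,.008,.06])])
    o=minimize(cost,p0,method='Nelder-Mead',options=dict(initial_simplex=sim,xatol=2e-4,fatol=1e-3,maxiter=90))
    return o.x,o.fun
def go(x,y,z,psi):
    "tool-frame shift (cm) and turn (deg) to reach; psi: tool y = (-sin,cos)"
    s=r.read_state();M=R.from_quat(s['eef_rot']).as_matrix();d=M.T@(np.array([x,y,z])-s['ee_pos'])*100
    cur=np.arctan2(-M[0,1],M[1,1]);t=(psi-cur+np.pi/2)%np.pi-np.pi/2
    print('shift cm',d.round(2),'turn',round(-np.degrees(t),1),'| now',s['ee_pos'].round(4),'psi',round(cur,3),'t',round(s['time'],1))
E
cat >fit0.py <<'E'
from h import *
I={n:cv2.imread(f'pics/raw_{n}0.png') for n in('top','side')}
box=rect(0,0,.06,.084,.053)[40:]  # drop nothing but -y edge
bx=np.vstack([rect(0,0,.06,.084,.053)[0:80],rect(0,0,.06,.084,.053)[120:]])
dk=np.vstack([rect(0,0,.1,.053,.016)]+[rect(x,y,.021,.019,.016) for x in(-.068,-.004) for y in(-.024,.024)])
for ims in (I,{'top':I['top']},{'side':I['side']}):
    print('box',fit(bx,[.5275,-.203,.19],ims)); print('dock',fit(dk,[.547,.262,.24],ims))
E
python3 fit0.py; python3 -c "
from h import *
go(.5265,-.2,.2,.19)"
```

```text
shift cm [-56.32 -62.82  -0.17] turn -31.3 | now [0.2181 0.5853 0.1975] psi -0.357 t 0.1Traceback (most recent call last):
  File "fit0.py", line 7, in <module>
    print('box',fit(bx,[.5275,-.203,.19],ims)); print('dock',fit(dk,[.547,.262,.24],ims))
                ~~~^^^^^^^^^^^^^^^^^^^^^^^^^^
  File "h.py", line 42, in fit
    o=minimize(cost,p0,method='Nelder-Mead',options=dict(initial_simplex=sim,xatol=2e-4,fatol=1e-3,maxiter=90))
    res = _minimize_neldermead(fun, x0, args, callback, bounds=bounds,
                               **options)
    fxr = func(xr)
    fx = function(np.copy(x), *(wrapper_args + args))
  File "h.py", line 38, in cost
    q=np.array([w2px(n,w) for w in W[::2]])
                ~~~~^^^^^
  File "h.py", line 15, in w2px
    i,o,M=cam(n);c=M.T@(np.array(p)-o);x=c[0]/-c[2];y=-c[1]/-c[2]
          ~~~^^^
  File "h.py", line 5, in cam
    i=r.camera_info(n);a=np.array(i['attitude'],float)
ValueError: time passes only in moves, steps and waits
```

Emit:
arm_command --moves '[-3.2, -2.3, 0, 0, -3.2, -2.3, 0, 0, -3.2, -2.3, 0, 0, -3.2, -2.3, 0, 0, -3.2, -2.3, 0, 0, -3.2, -2.3, 0, 0, -3.2, -2.3, 0, 0, -3.2, -2.3, 0, 0, -3.2, -2.3, 0, 0, -3.2, -2.3, 0, 0, -3.2, -2.3, 0, 0, -2.8, -1.7, 0, 0]' --fingers 50

```text
time: 1.1
ee_pos: [0.481, 0.1968, 0.1981]
eef_rot: [0.178, 0.984, -0.0, 0.0]
ft_force: [0.1, 0.4, 0.3]
width: 0.0435
grip_force: 0.0
```

Emit:
arm_command --moves '[-1.5, -3, 0, 0, -1.5, -3, 0, 0, -1.5, -3, 0, 0, -1.5, -3, 0, 0, -1.5, -3, 0, 0, -1.5, -3, 0, 0, -1.5, -3, 0, 0, -1.5, -3, 0, 0, -1.5, -3, 0, 0, -1.5, -3, 0, 0, -1.5, -3, 0, 0, -1.5, -3, 0, 0]'

```text
time: 2.1
ee_pos: [0.5227, -0.2017, 0.198]
eef_rot: [0.177, 0.984, 0.0, -0.0]
ft_force: [1.1, -0.3, 0.9]
width: 0.0435
grip_force: 0.0
```

Emit:
arm_command --moves '[0, 0, 0, -6.3, 0, 0, 0, -6.3, 0, 0, 0, -6.3, 0, 0, 0, -6.3, 0, 0, 0, -6.3]'

```text
time: 2.52
ee_pos: [0.5227, -0.2002, 0.1977]
eef_rot: [-0.099, 0.995, 0.0, -0.0]
ft_force: [-0.0, -0.1, -0.4]
width: 0.0435
grip_force: 0.0
```

```bash
python3 - <<'E'
t=open('h.py').read()
t=t.replace("def cam(n):","from functools import lru_cache\n@lru_cache\ndef cam(n):")
t=t.replace("c=M.T@(np.array(p)-o);x=c[0]","c=M.T@(np.array(p)-o).T;x=c[0]").replace("q=np.array([w2px(n,w) for w in W[::2]])","q=w2px(n,W).T").replace("f=1+i['k1']*(x*x+y*y);return np.array([","f=1+i['k1']*(x*x+y*y);return np.array([")
open('h.py','w').write(t)
E
python3 fit0.py; python3 -c "
from h import *
go(.5265,-.2,.2,.19)"
```

```text
box (array([ 0.52684649, -0.20410661,  0.18976124]), np.float64(-9.442310428874517))
dock (array([0.54292674, 0.26254357, 0.29015274]), np.float64(-3.651379228747054))
box (array([ 0.52612831, -0.20505986,  0.18912113]), np.float64(-4.506606006287117))
dock (array([0.55274442, 0.26141098, 0.24893653]), np.float64(-1.8586775746441777))
box (array([ 0.53433566, -0.20036321,  0.15287895]), np.float64(-5.3523802563704335))
dock (array([0.54062694, 0.27844813, 0.24916447]), np.float64(-2.8514010091285034))
shift cm [-0.38 -0.05 -0.23] turn 0.5 | now [ 0.5227 -0.2002  0.1977] psi 0.198 t 2.5
```

Emit:
arm_command --moves '[-0.3, 0, 2, 0.4, 0, 0, 2, 0, 0, 0, 2, 0, 0, 0, 2, 0, 0, 0, 2, 0, 0, 0, 1.5, 0, 0, 0, 1.2, 0, 0, 0, 1, 0, 0, 0, 0.8, 0, 0, 0, 0.3, 0, 0, 0, 0, 0]'

```text
time: 3.43
ee_pos: [0.5257, -0.1996, 0.0497]
eef_rot: [-0.093, 0.996, 0.0, -0.0]
ft_force: [0.2, -0.3, 0.2]
width: 0.0435
grip_force: 0.0
```

Emit:
arm_command --moves '[0, 0, 0, 0, 0, 0, 0, 0, 0, 0, 0, 0, 0, 0, 0, 0, 0, 0, 0, 0, 0, 0, 0, 0]' --fingers 0 --squeeze 35

```text
time: 3.93
ee_pos: [0.526, -0.1996, 0.0503]
eef_rot: [-0.093, 0.996, 0.0, 0.0]
ft_force: [0.3, 0.4, 0.7]
width: 0.0111
grip_force: 0.0
```

```bash
python3 - <<'E'
from h import *
go(.5258,-.2,.05,.19)
s=r.read_state();print(s['width'],s['ft_force'],s['grip_force'])
snap('side','s1.png',(200,110,320,200),6)
E
```

```text
shift cm [ 0.03 -0.03  0.03] turn -0.2 | now [ 0.526  -0.1996  0.0503] psi 0.186 t 3.9
0.011146967187095298 [0.30752647 0.37241348 0.7325179 ] 0.0
```

View pics/s1.png

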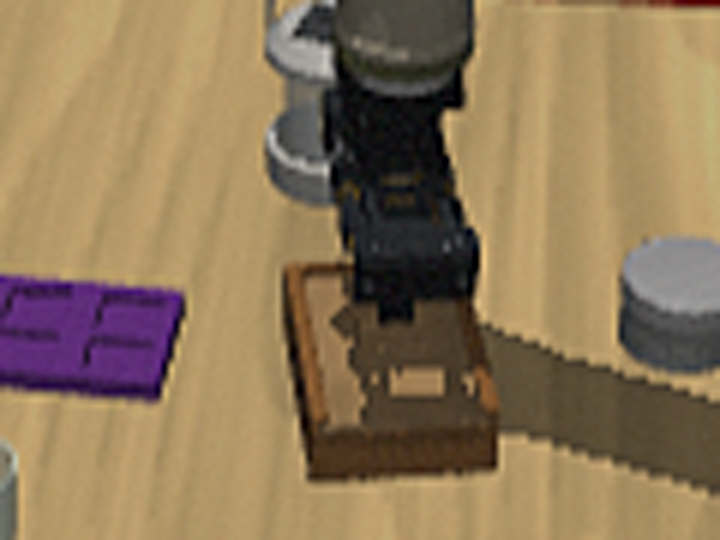

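The gripper is over the box's pull at about (405,300) in the crop. I give the fingers more time to close.

Emit:
arm_command --moves '[0, 0, 0, 0, 0, 0, 0, 0, 0, 0, 0, 0, 0, 0, 0, 0]'

```text
time: 4.32
ee_pos: [0.5259, -0.1997, 0.0501]
eef_rot: [-0.093, 0.996, 0.0, -0.0]
ft_force: [-0.4, 0.2, 0.7]
width: 0.0009
grip_force: 0.0
```

The fingers closed on nothing, so I check where the pull really is using both cameras.

```bash
python3 - <<'E'
from h import *
print('side before',px2w('side',265,165.5,.058), 'after patch',px2w('side',269.7,173.7,.07))
print('tip px side',w2px('side',[.5259,-.1997,.05]),'top',w2px('top',[.5259,-.1997,.05]))
print('expected pull side',w2px('side',[.5257,-.2,.058]),w2px('side',[.5257,-.2,.07]))
a=cv2.imread('pics/raw_top0.png');b=cv2.imread('pics/raw_side0.png')
f=lambda im,x0,y0,x1,y1:cv2.resize(im[y0:y1,x0:x1],(400,600),interpolation=cv2.INTER_NEAREST)
c=np.hstack([cv2.resize(a[170:230,305:345],(400,600),interpolation=cv2.INTER_NEAREST),f(b,245,145,285,205)])
cv2.imwrite('pics/c2.png',c)
E
```

```text
side before [ 0.52595432 -0.19292025  0.058     ] after patch [ 0.50478218 -0.12768273  0.07      ]
tip px side [265.05168358 166.09387565] top [328.35592683 198.06500021]
expected pull side [265.17145285 164.41257909] [265.26845283 161.93821368]
```

View pics/c2.png

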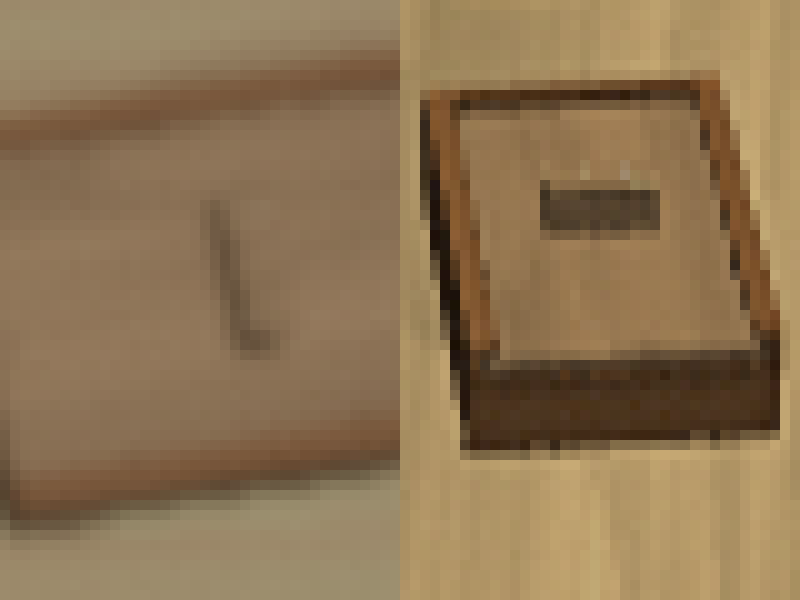

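```bash
python3 - <<'E'
from h import *
A=snap('side','x.png',(240,110,300,200));B=snap('top','y.png',(300,160,360,250))
cv2.imwrite('pics/c3.png',np.hstack([cv2.resize(q,(400,600),interpolation=cv2.INTER_CUBIC) for q in(A,B)])[:,:,::-1])
print(w2px('side',[.526,-.2,.05]),w2px('top',[.526,-.2,.05]))
E
```

```text
[265.03063556 166.0461786 ] [328.4557481  198.03353633]
```

View pics/c3.png

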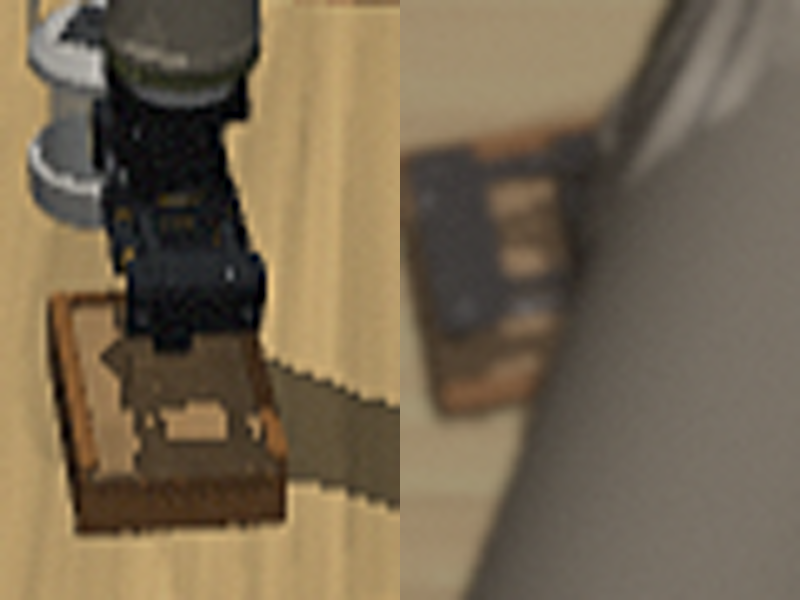

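The visible fingertip ends at raw (265.5,162.5) in the side view, while a tip at z=0.05 should be at row 166. I check the TCP offset against the start picture.

```bash
python3 - <<'E'
from h import *
p=np.array([.2181,.5853,.1975]);y=np.array([.349,.937,0])
for k in(-.05,0,.05):
    for dz in(0,.02): print(k,dz,w2px('side',p+k*y+[0,0,dz]).round(1))
print([ (y_,z_,w2px('side',[.526,y_,z_]).round(1)) for y_ in(-.2,-.21,-.22) for z_ in(.05,.06,.07)])
s=r.read_state();print(s['joint_positions'],s['ft_force'],s['width'])
b=cv2.imread('pics/raw_side0.png')[270:360,330:420];cv2.imwrite('pics/c4.png',cv2.resize(b,(540,540),interpolation=cv2.INTER_CUBIC))
E
```

```text
-0.05 0 [380.4 305.4]
-0.05 0.02 [381.9 300.4]
0 0 [375.6 321. ]
0 0.02 [377.1 316. ]
0.05 0 [370.5 337.5]
0.05 0.02 [372.  332.6]
[(-0.2, 0.05, array([265., 166.])), (-0.2, 0.06, array([265.1, 164. ])), (-0.2, 0.07, array([265.2, 161.9])), (-0.21, 0.05, array([265.2, 164.5])), (-0.21, 0.06, array([265.3, 162.5])), (-0.21, 0.07, array([265.3, 160.4])), (-0.22, 0.05, array([265.3, 163. ])), (-0.22, 0.06, array([265.4, 160.9])), (-0.22, 0.07, array([265.5, 158.9]))]
[-0.1604427   0.35529043  0.5269503   1.82106678 -0.20687434  1.01995059
  2.20511108] [-0.26750003  0.68476061  0.72133637] -1.895619555496858e-05
```

View pics/c4.png

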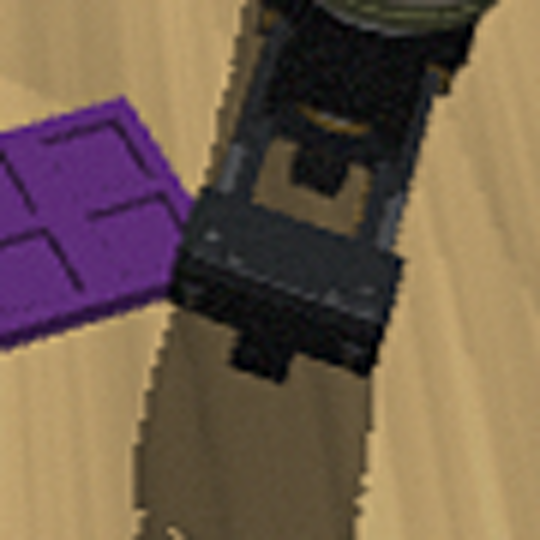

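Shut or open, the tips appear about 15 mm higher than the reported TCP. I go back up, open, and probe down gently while watching the force.

Emit:
arm_command --moves '[0, 0, -1.5, 0, 0, 0, -1.5, 0, 0, 0, 0, 0, 0, 0, 0, 0, 0, 0, 0, 0, 0, 0, 0, 0]' --fingers 50

```text
time: 4.92
ee_pos: [0.5254, -0.1995, 0.0793]
eef_rot: [-0.093, 0.996, 0.0, -0.001]
ft_force: [-0.0, 0.4, 0.2]
width: 0.0324
grip_force: 0.0
```

Emit:
arm_command --moves '[0, 0, 1.5, 0, 0, 0, 1.2, 0, 0, 0, 0.3, 0, 0, 0, 0.3, 0, 0, 0, 0, 0]'

```text
time: 5.33
ee_pos: [0.5254, -0.1996, 0.0464]
eef_rot: [-0.093, 0.996, 0.0, -0.001]
ft_force: [0.2, -0.4, 0.7]
width: 0.0437
grip_force: 0.0
```

Emit:
arm_command --moves '[0, 0, 0.2, 0, 0, 0, 0, 0]'

```text
time: 5.5
ee_pos: [0.5261, -0.1997, 0.0452]
eef_rot: [-0.093, 0.996, -0.0, 0.0]
ft_force: [0.4, 0.3, -0.6]
width: 0.0432
grip_force: 0.0
```

Emit:
arm_command --moves '[0, 0, 0.2, 0, 0, 0, 0, 0]'

```text
time: 5.67
ee_pos: [0.526, -0.1996, 0.0431]
eef_rot: [-0.093, 0.996, 0.0, 0.0]
ft_force: [0.2, 0.8, 0.7]
width: 0.0436
grip_force: 0.0
```

Emit:
arm_command --moves '[0, 0, 0.2, 0, 0, 0, 0, 0]'

```text
time: 5.83
ee_pos: [0.5258, -0.1996, 0.0409]
eef_rot: [-0.093, 0.996, 0.0, -0.0]
ft_force: [0.6, -0.9, -1.0]
width: 0.0431
grip_force: 0.0
```

Emit:
arm_command --moves '[0, 0, 0.2, 0, 0, 0, 0.1, 0, 0, 0, 0, 0]'

```text
time: 6.08
ee_pos: [0.5257, -0.1996, 0.0378]
eef_rot: [-0.093, 0.996, 0.0, -0.0]
ft_force: [0.1, 1.0, -0.6]
width: 0.0435
grip_force: 0.0
```

Emit:
arm_command --moves '[0, 0, 0.2, 0, 0, 0, 0.1, 0, 0, 0, 0, 0]'

```text
time: 6.33
ee_pos: [0.5258, -0.1996, 0.0348]
eef_rot: [-0.093, 0.996, 0.0, -0.0]
ft_force: [-0.3, -0.5, 0.0]
width: 0.0442
grip_force: 0.0
```

Emit:
arm_command --moves '[0, 0, 0.2, 0, 0, 0, 0, 0]'

```text
time: 6.5
ee_pos: [0.5257, -0.1996, 0.0328]
eef_rot: [-0.093, 0.996, 0.0, -0.0]
ft_force: [0.4, -0.6, 0.8]
width: 0.0436
grip_force: 0.0
```

Still free. I close here.

Emit:
arm_command --moves '[0, 0, 0, 0, 0, 0, 0, 0, 0, 0, 0, 0, 0, 0, 0, 0, 0, 0, 0, 0, 0, 0, 0, 0, 0, 0, 0, 0, 0, 0, 0, 0]' --fingers 0 --squeeze 35

```text
time: 7.17
ee_pos: [0.526, -0.1996, 0.0331]
eef_rot: [-0.093, 0.996, 0.0, 0.0]
ft_force: [0.1, 0.3, 0.3]
width: 0.0116
grip_force: 35.0
```

Emit:
arm_command --moves '[0, 0.4, 0, 0, 0, 0.8, 0, 0, 0, 1, 0, 0, 0, 1, 0, 0, 0, 1, 0, 0, 0, 1, 0, 0, 0, 1, 0, 0, 0, 1, 0, 0, 0, 1, 0, 0, 0, 1, 0, 0, 0, 1, 0, 0, 0, 0.6, 0, 0]'

```text
time: 8.17
ee_pos: [0.5057, -0.0919, 0.0331]
eef_rot: [-0.093, 0.996, 0.0, -0.0]
ft_force: [-0.1, -0.2, -0.2]
width: 0.0114
grip_force: 35.0
```

Emit:
arm_command --moves '[0, 0, 0, 0, 0, 0, 0, 0, 0, 0, 0, 0]'

```text
time: 8.42
ee_pos: [0.5059, -0.0939, 0.0331]
eef_rot: [-0.093, 0.996, -0.0, -0.0]
ft_force: [-0.1, 0.5, -0.1]
width: 0.0112
grip_force: 35.0
```

Emit:
arm_command --moves '[0, 0.8, 0, 0, 0, 1, 0, 0, 0, 1, 0, 0, 0, 1, 0, 0, 0, 1, 0, 0, 0, 1, 0, 0, 0, 1, 0, 0, 0, 1, 0, 0, 0, 1, 0, 0, 0, 1, 0, 0]'

```text
time: 9.25
ee_pos: [0.4876, 0.0038, 0.0331]
eef_rot: [-0.093, 0.996, 0.0, 0.0]
ft_force: [-1.0, -0.3, -0.8]
width: 0.0119
grip_force: 35.0
```

Emit:
arm_command --moves '[-1, 0, 0, 0, -1, 0, 0, 0, -1, 0, 0, 0, -1, 0, 0, 0, 0, 0, 0, 0]'

```text
time: 9.67
ee_pos: [0.5295, 0.0102, 0.0332]
eef_rot: [-0.093, 0.996, -0.0, 0.001]
ft_force: [0.3, 0.2, -0.8]
width: 0.0116
grip_force: 35.0
```

```bash
python3 - <<'E'
from h import *
go(.535,0,-.006,.19);s=r.read_state();print(s['width'],s['grip_force'],s['ft_force'])
A=snap('side','s2.png',(200,110,320,200),6)
E
```

```text
shift cm [-0.35 -1.1   3.92] turn -0.2 | now [0.5295 0.0102 0.0332] psi 0.186 t 9.7
0.011608273306399047 34.999516010284424 [ 0.28807827  0.1936535  -0.81512119]
```

View pics/s2.png

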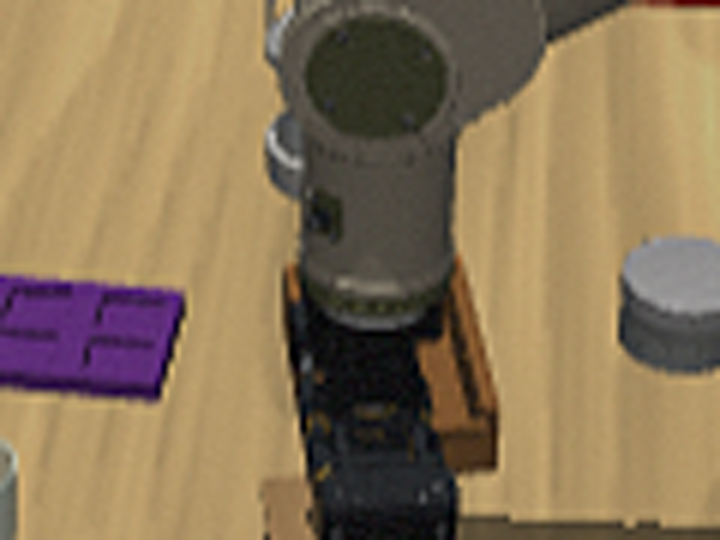

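The lid is held clear of the box (its edge is at crop (285,490)) and the box is open. I lower it.

Emit:
arm_command --moves '[0, 0, 0.8, 0, 0, 0, 0.8, 0, 0, 0, 0.8, 0, 0, 0, 0.5, 0, 0, 0, 0.4, 0, 0, 0, 0.2, 0, 0, 0, 0, 0]'

```text
time: 10.3
ee_pos: [0.5268, 0.0101, -0.0024]
eef_rot: [-0.093, 0.996, 0.0, -0.0]
ft_force: [-0.3, 0.2, -0.8]
width: 0.0116
grip_force: 35.0
```

Emit:
arm_command --moves '[0, 0, 0.2, 0, 0, 0, 0.1, 0, 0, 0, 0, 0]'

```text
time: 10.55
ee_pos: [0.5272, 0.0102, -0.0049]
eef_rot: [-0.093, 0.996, 0.0, 0.0]
ft_force: [0.0, 0.4, -0.4]
width: 0.0114
grip_force: 35.0
```

Emit:
arm_command --moves '[0, 0, 0.15, 0, 0, 0, 0, 0]'

```text
time: 10.72
ee_pos: [0.5271, 0.0102, -0.0065]
eef_rot: [-0.093, 0.996, 0.0, 0.0]
ft_force: [-0.3, -0.1, -0.5]
width: 0.0114
grip_force: 35.0
```

Emit:
arm_command --moves '[0, 0, 0, 0, 0, 0, 0, 0, 0, 0, 0, 0, 0, 0, 0, 0, 0, 0, 0, 0]' --fingers 50

```text
time: 11.13
ee_pos: [0.5273, 0.0102, -0.0063]
eef_rot: [-0.093, 0.996, 0.0, 0.0]
ft_force: [-0.4, 0.0, -1.2]
width: 0.0371
grip_force: 0.0
```

Emit:
arm_command --moves '[0, 0, -1.5, 0, 0, 0, -2.5, 0, 0, 0, -3, 0, 0, 0, -3, 0, 0, 0, -3, 0, 0, 0, -3, 0, 0, 0, -3, 0, 0, 0, -3, 0, 0, 0, -3, 0, 0, 0, 0, 0]'

```text
time: 11.97
ee_pos: [0.5295, 0.0102, 0.2496]
eef_rot: [-0.093, 0.996, 0.001, 0.004]
ft_force: [0.5, -0.0, 0.1]
width: 0.0432
grip_force: 0.0
```

```bash
python3 - <<'E'
from h import *
A=snap('top','t3.png');B=snap('side','s3.png')
f=lambda im,x0,y0,x1,y1:cv2.resize(im[y0:y1,x0:x1],(400,300),interpolation=cv2.INTER_CUBIC)
c=np.vstack([np.hstack([f(A,290,165,370,225),f(B,225,130,305,190)]),np.hstack([f(A,140,155,220,215),f(A,200,130,320,220)])])
cv2.imwrite('pics/c5.png',c[:,:,::-1])
E
```

```text
(no output)
```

View pics/c5.png

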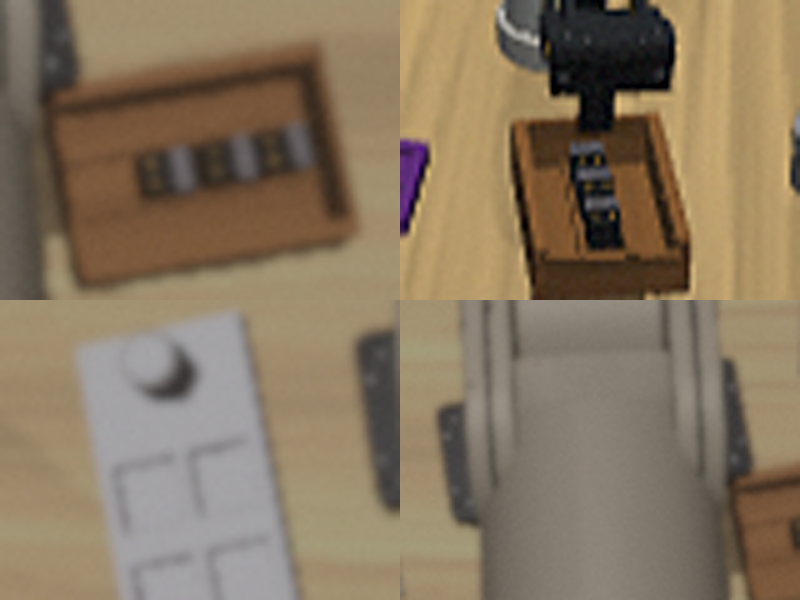

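Three packs stand in the box at top-crop (163,174), (225,159) and (285,149); the place near the open end is empty. I now solve the dock pose from its corners, bays and plunger.

```bash
cat >dk.py <<'E'
from h import *
from scipy.optimize import least_squares
P=[((155,164.4),(.1,.053,.016)),((188.6,158),(.1,-.053,.004)),((200.6,218),(-.1,-.053,.002)),((167.6,225.6),(-.1,.053,.002)),
((162.6,193.4),(.017,.043,.016)),((178.4,188),(.017,.005,.016)),((166.6,208),(-.047,.043,.016)),((181.6,204.6),(-.047,.005,.016)),((169.8,166.6),(.07,0,.06))]
uv=np.array([p[0] for p in P]);L=np.array([p[1] for p in P])
def res(p):
    c,s=np.cos(p[2]),np.sin(p[2]);W=L@np.array([[c,s,0],[-s,c,0],[0,0,1]])+[p[0],p[1],0]
    return (w2px('top',W).T-uv).ravel()
o=least_squares(res,[.547,.262,.24],loss='soft_l1');print(o.x.round(4),'\n',res(o.x).reshape(-1,2).round(1))
c=np.array([.5262,-.2045]);a=.19;Rm=np.array([[np.cos(a),-np.sin(a)],[np.sin(a),np.cos(a)]])
for u,v in[(322.7,199.8),(335,196.8),(347,194.8)]:
    w=px2w('top',u,v,.036);print('pack',w.round(4),'box',(Rm.T@(w[:2]-c)).round(4))
E
python3 dk.py
python3 - <<'E'
from h import *
I={'top':cv2.imread('pics/raw_t3.png')}
o=np.vstack([rect(x,0,.013,.016,.036)*1 for x in(0,)])
for x,y in[(.534,-.208),(.540,-.243),(.547,-.28)]:
    pass
bx=np.vstack([rect(0,0,.06,.084,.053)[0:80],rect(0,0,.06,.084,.053)[120:]]);print(fit(bx,[.5265,-.2045,.19],I))
E
```

```text
[0.5464 0.2641 0.2475] 
 [[ 0.3  0.1]
 [-0.  -0.1]
 [ 0.6  0.4]
 [ 0.5  0.6]
 [ 0.5 -4.6]
 [-3.5 -2. ]
 [ 0.3  0.5]
 [-2.8  1.1]
 [-0.  -0.2]]
pack [ 0.5224 -0.1852  0.036 ] box [-0.0001  0.0197]
pack [ 0.5322 -0.2226  0.036 ] box [ 0.0025 -0.0189]
pack [ 0.5389 -0.2591  0.036 ] box [ 0.0022 -0.056 ]
(array([ 0.52386474, -0.20267294,  0.18907171]), np.float64(-5.751859869928002))
```

Without the two bay corners I misread, the dock fit is under 0.6 px: (0.5464, 0.2641), yaw 0.2475. The packs sit at their nominal places. I check which way the wrist should turn.

Emit:
arm_command --moves '[0, 0, 0, 5, 0, 0, 0, 0]'

```text
time: 12.23
ee_pos: [0.5265, 0.0101, 0.2423]
eef_rot: [-0.047, 0.999, -0.0, -0.001]
ft_force: [-0.5, -0.5, 1.1]
width: 0.044
grip_force: 0.0
```

```bash
python3 - <<'E'
from h import *
s=r.read_state();print(s['joint_positions'].round(2))
go(.523,-.1855,.12,.19+np.pi/2-.001)
print(w2px('side',[.53,0,0.018]))
E
```

```text
[-0.53  0.09  0.46  1.67 -0.04  1.39  1.6 ]
shift cm [  2.18 -19.44  12.24] turn 84.6 | now [0.5265 0.0101 0.2423] psi 0.095 t 12.2
[260.43458887 206.16565065]
```

Emit:
arm_command --moves '[0.3, -3, 1.5, 0, 0.4, -3.3, 1.5, 0, 0.4, -3.3, 1.5, 0, 0.4, -3.3, 1.5, 0, 0.4, -3.3, 1.5, 0, 0.3, -3.2, 1.5, 0, 0, 0, 0, 0]' --fingers 55

```text
time: 12.82
ee_pos: [0.5207, -0.1918, 0.1501]
eef_rot: [-0.047, 0.999, -0.001, -0.003]
ft_force: [-1.1, -0.5, -0.0]
width: 0.0474
grip_force: 0.0
```

Emit:
arm_command --moves '[0, 0, 0, 7, 0, 0, 0, 7, 0, 0, 0, 7, 0, 0, 0, 7, 0, 0, 0, 7, 0, 0, 0, 7, 0, 0, 0, 7, 0, 0, 0, 7, 0, 0, 0, 7, 0, 0, 0, 7, 0, 0, 0, 7, 0, 0, 0, 7]'

```text
time: 13.82
ee_pos: [0.5237, -0.1849, 0.1526]
eef_rot: [0.633, 0.774, -0.0, -0.001]
ft_force: [-0.7, -0.7, -0.2]
width: 0.0478
grip_force: 0.0
```

```bash
python3 - <<'E'
from h import *
s=r.read_state();print(s['joint_positions'].round(2),s['width'])
go(.523,-.1855,-.001,.19+np.pi/2)
E
```

```text
[-0.44  0.26  0.81  1.74 -0.2   1.22  0.63] 0.04782770826918895
shift cm [-0.05 -0.06 15.36] turn 0.6 | now [ 0.5237 -0.1849  0.1526] psi -1.371 t 13.8
```

Descend over the pack nearest the open end, stopping a little high, then ease down.

Emit:
arm_command --moves '[0, 0, 2, 0.6, 0, 0, 2.5, 0, 0, 0, 2.5, 0, 0, 0, 2.5, 0, 0, 0, 2, 0, 0, 0, 1.2, 0, 0, 0, 0.8, 0, 0, 0, 0.6, 0, 0, 0, 0.3, 0, 0, 0, 0, 0]'

```text
time: 14.65
ee_pos: [0.5245, -0.1851, 0.0097]
eef_rot: [0.636, 0.772, 0.0, 0.0]
ft_force: [0.3, 0.1, 1.1]
width: 0.048
grip_force: 0.0
```

Emit:
arm_command --moves '[0, 0, 0.3, 0, 0, 0, 0.3, 0, 0, 0, 0, 0]'

```text
time: 14.9
ee_pos: [0.5245, -0.1849, 0.0036]
eef_rot: [0.636, 0.772, 0.0, 0.0]
ft_force: [-0.6, -0.5, -0.1]
width: 0.0477
grip_force: 0.0
```

Emit:
arm_command --moves '[0, 0, 0.2, 0, 0, 0, 0.1, 0, 0, 0, 0, 0]'

```text
time: 15.15
ee_pos: [0.5243, -0.185, 0.0005]
eef_rot: [0.636, 0.772, 0.0, -0.0]
ft_force: [0.4, -0.5, 1.0]
width: 0.0481
grip_force: 0.0
```

Emit:
arm_command --moves '[0, 0, 0, 0, 0, 0, 0, 0, 0, 0, 0, 0, 0, 0, 0, 0, 0, 0, 0, 0, 0, 0, 0, 0]' --fingers 0 --squeeze 20

```text
time: 15.65
ee_pos: [0.5244, -0.1851, 0.0007]
eef_rot: [0.636, 0.772, 0.0, 0.0]
ft_force: [-0.4, 0.2, 0.8]
width: 0.0259
grip_force: 20.0
```

Emit:
arm_command --moves '[0, 0, -0.5, 0, 0, 0, -1, 0, 0, 0, -2, 0, 0, 0, -2.5, 0, 0, 0, -2.5, 0, 0, 0, -2.5, 0, 0, 0, 0, 0]'

```text
time: 16.23
ee_pos: [0.5268, -0.1863, 0.116]
eef_rot: [0.636, 0.772, 0.002, 0.003]
ft_force: [0.8, 0.8, -0.0]
width: 0.0256
grip_force: 20.0
```

```bash
python3 - <<'E'
from h import *
go(.523,-.1855,-.001,.19+np.pi/2)
c=np.array([.5464,.2641]);a=.2475;Rm=np.array([[np.cos(a),-np.sin(a)],[np.sin(a),np.cos(a)]])
for x in(-.068,-.004):
  for y in(-.026,.026): print(x,y,(c+Rm@[x,y]).round(4))
B=snap('side','s4.png',(210,90,330,180),5)
E
```

```text
shift cm [ 0.18 -0.44 11.7 ] turn 0.1 | now [ 0.5268 -0.1863  0.116 ] psi -1.379 t 16.2
-0.068 -0.026 [0.4868 0.2222]
-0.068 0.026 [0.4741 0.2726]
-0.004 -0.026 [0.5489 0.2379]
-0.004 0.026 [0.5362 0.2883]
```

View pics/s4.png

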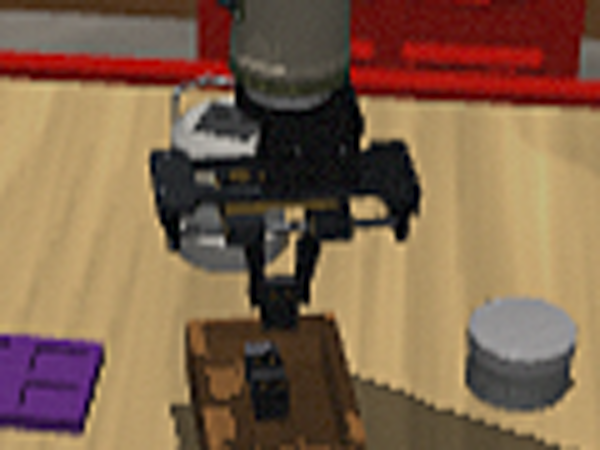

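The pack is held clear and two remain in the box. I lift and turn the wrist towards the dock, so the pack's long side lies along the bay's long side.

Emit:
arm_command --moves '[0, 0, -1.5, 0, 0, 0, -1.5, -7, 0, 0, 0, -7, 0, 0, 0, -7, 0, 0, 0, -7, 0, 0, 0, -7, 0, 0, 0, -7, 0, 0, 0, -7, 0, 0, 0, -7, 0, 0, 0, -7, 0, 0, 0, -7, 0, 0, 0, -7]'

```text
time: 17.28
ee_pos: [0.5238, -0.1849, 0.14]
eef_rot: [0.014, 1.0, 0.0, -0.001]
ft_force: [0.0, 0.5, -0.8]
width: 0.0262
grip_force: 20.0
```

Emit:
arm_command --moves '[0, 0, 0, -7, 0, 0, 0, -7, 0, 0, 0, -2.2, 0, 0, 0, 0]'

```text
time: 17.62
ee_pos: [0.5238, -0.185, 0.1401]
eef_rot: [-0.125, 0.992, 0.0, -0.0]
ft_force: [0.1, 0.2, -1.1]
width: 0.0256
grip_force: 20.0
```

```bash
python3 - <<'E'
from h import *
s=r.read_state();print(s['joint_positions'].round(2),s['width'],s['grip_force'])
go(.4741,.2726,.08,.2475)
E
```

```text
[-0.24  0.24  0.57  1.75 -0.14  1.19  2.2 ] 0.025577603581768794 19.997867345809937
shift cm [-6.53 45.57  6.02] turn 0.2 | now [ 0.5238 -0.185   0.1401] psi 0.25 t 17.6
```

Emit:
arm_command --moves '[-0.5, 3, 0, 0, -0.5, 3.5, 0, 0, -0.5, 3.5, 0, 0, -0.5, 3.5, 0, 0, -0.5, 3.5, 0, 0, -0.5, 3.5, 0, 0, -0.5, 3.5, 0, 0, -0.5, 3.5, 0, 0, -0.5, 3.5, 0, 0, -0.5, 3.5, 0, 0, -0.5, 3.5, 0, 0, -0.5, 3.5, 0, 0]'

```text
time: 18.62
ee_pos: [0.4796, 0.2335, 0.1403]
eef_rot: [-0.123, 0.992, -0.0, -0.0]
ft_force: [1.7, -0.1, -0.3]
width: 0.0256
grip_force: 20.0
```

Emit:
arm_command --moves '[-0.5, 3, 0, 0, 0, 1.1, 0, 0, 0, 0, 1.5, 0, 0, 0, 2, 0, 0, 0, 2, 0, 0, 0, 0, 0, 0, 0, 0, 0]'

```text
time: 19.2
ee_pos: [0.4744, 0.272, 0.0849]
eef_rot: [-0.123, 0.992, -0.001, -0.001]
ft_force: [1.2, -0.1, -1.0]
width: 0.0255
grip_force: 20.0
```

```bash
python3 - <<'E'
from h import *
s=r.read_state();print(s['joint_positions'].round(2),s['width'],s['grip_force'])
go(.4741,.2726,.003,.2475)
E
```

```text
[-0.8   0.26  0.22  1.82 -0.06  1.08  1.27] 0.025497641061337162 19.998761415481567
shift cm [-0.    0.08  8.19] turn -0.0 | now [0.4744 0.272  0.0849] psi 0.247 t 19.2
```

Emit:
arm_command --moves '[0, 0, 1.5, 0, 0, 0, 2, 0, 0, 0, 1.5, 0, 0, 0, 1.2, 0, 0, 0, 0.8, 0, 0, 0, 0.5, 0, 0, 0, 0.3, 0, 0, 0, 0.2, 0, 0, 0, 0, 0]'

```text
time: 19.95
ee_pos: [0.4753, 0.273, 0.0059]
eef_rot: [-0.124, 0.992, 0.0, 0.0]
ft_force: [-0.1, -0.3, -1.0]
width: 0.0261
grip_force: 20.0
```

Emit:
arm_command --moves '[0, 0, 0.15, 0, 0, 0, 0, 0]'

```text
time: 20.12
ee_pos: [0.4753, 0.2731, 0.0044]
eef_rot: [-0.124, 0.992, 0.0, 0.0]
ft_force: [0.7, 0.5, -0.3]
width: 0.0257
grip_force: 20.0
```

```bash
python3 - <<'E'
from h import *
s=r.read_state();print(s['ee_pos'],s['width'],s['grip_force'],s['ft_force'])
A=snap('top','t5.png',(140,150,220,240));B=snap('side','s5.png',(200,230,300,290))
c=np.hstack([cv2.resize(A,(400,450),interpolation=cv2.INTER_CUBIC),cv2.resize(B,(400,450),interpolation=cv2.INTER_CUBIC)])
cv2.imwrite('pics/c6.png',c[:,:,::-1])
E
```

```text
[0.4752663  0.27308894 0.00441929] 0.025687994876545554 19.99875247478485 [ 0.70106714  0.46325244 -0.29090473]
```

View pics/c6.png

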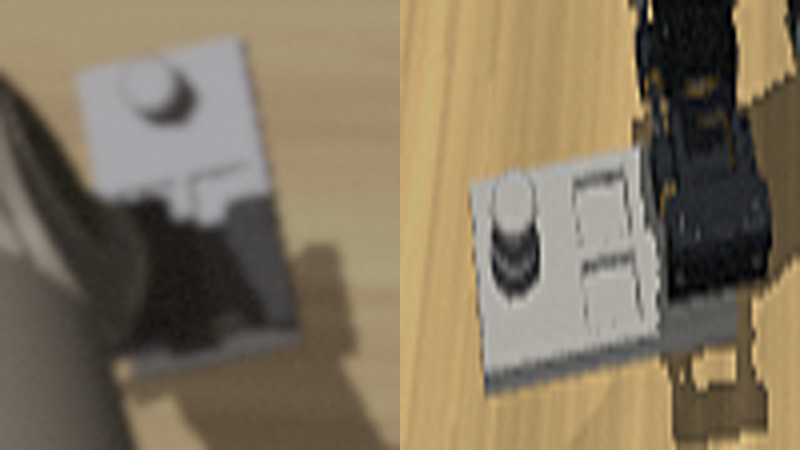

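The gripper is over the rear-left bay. The pack's underside is below the rim with no contact force, so it is inside the bay. I release.

Emit:
arm_command --moves '[0, 0, 0.15, 0, 0, 0, 0, 0]'

```text
time: 20.38
ee_pos: [0.4752, 0.273, 0.0027]
eef_rot: [-0.124, 0.992, 0.0, 0.0]
ft_force: [-0.2, -0.5, -1.0]
width: 0.0255
grip_force: 20.0
```

Emit:
arm_command --moves '[0, 0, 0, 0, 0, 0, 0, 0, 0, 0, 0, 0, 0, 0, 0, 0]' --fingers 45

```text
time: 20.72
ee_pos: [0.4751, 0.2729, 0.0027]
eef_rot: [-0.124, 0.992, 0.0, 0.0]
ft_force: [0.2, -0.6, 0.4]
width: 0.0378
grip_force: 0.0
```

Emit:
arm_command --moves '[0, 0, -1, 0, 0, 0, -2, 0, 0, 0, -2.5, 0, 0, 0, -3, 0, 0, 0, -3, 0, 0, 0, -3, 0, 0, -1, 0, 0, 0, -3, 0, 0, 0, -3.5, 0, 0, 0, -3.5, 0, 0, 0, -3.5, 0, 0]'

```text
time: 21.63
ee_pos: [0.511, 0.1308, 0.1484]
eef_rot: [-0.124, 0.992, 0.0, 0.0]
ft_force: [2.1, 0.1, -0.9]
width: 0.039
grip_force: 0.0
```

Emit:
arm_command --moves '[0, -3.5, 0, 0, 0, -3.5, 0, 0, 0, -3.5, 0, 0, 0, -3.5, 0, 0, 0, -3.5, 0, 0, 0, -3, 0, 0, 0, 0, 0, 0]'

```text
time: 22.22
ee_pos: [0.5615, -0.074, 0.1485]
eef_rot: [-0.12, 0.993, -0.001, 0.0]
ft_force: [0.7, -0.7, 0.3]
width: 0.0393
grip_force: 0.0
```

```bash
python3 - <<'E'
from h import *
go(.5315,-.223,.14,.19+np.pi/2)
A=snap('top','t6.png');B=snap('side','s6.png')
f=lambda im,x0,y0,x1,y1:cv2.resize(im[y0:y1,x0:x1],(400,300),interpolation=cv2.INTER_CUBIC)
c=np.vstack([np.hstack([f(A,290,165,370,225),f(B,225,130,305,190)]),np.hstack([f(A,140,155,220,215+0),f(B,200,230,280,290)])])
cv2.imwrite('pics/c7.png',c[:,:,::-1])
E
```

```text
shift cm [  6.47 -13.76   0.89] turn -87.1 | now [ 0.5615 -0.074   0.1485] psi 0.241 t 22.2
```

View pics/c7.png

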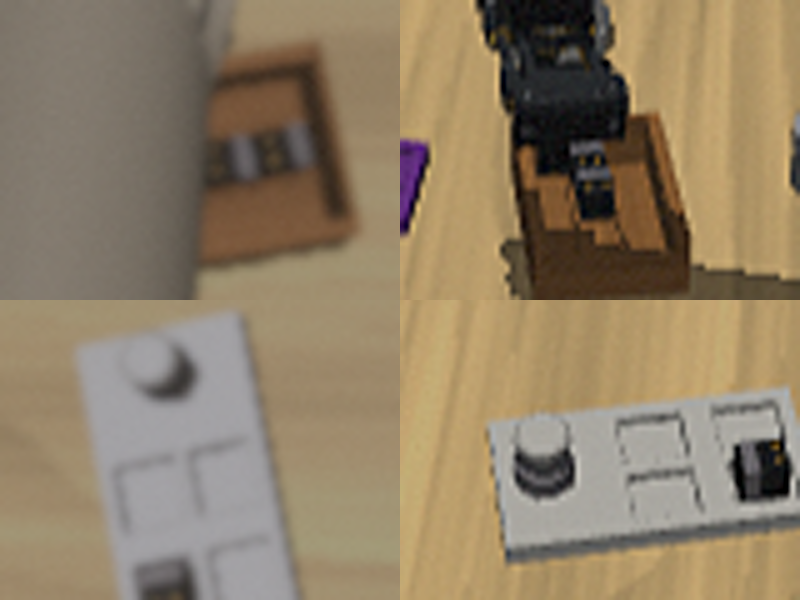

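The first pack is down in its bay (crop (165,580)), and the other two are still in the box at (230,160) and (285,150). Next is the middle pack.

Emit:
arm_command --moves '[1.6, -3.4, 0.2, 0, 1.6, -3.5, 0.2, 0, 1.6, -3.5, 0.2, 0, 1.6, -3.4, 0.2, 0, 0, 0, 0, 7, 0, 0, 0, 7, 0, 0, 0, 7, 0, 0, 0, 7, 0, 0, 0, 7, 0, 0, 0, 7, 0, 0, 0, 7, 0, 0, 0, 7]' --fingers 55

```text
time: 23.32
ee_pos: [0.5336, -0.214, 0.1398]
eef_rot: [0.358, 0.934, 0.001, -0.0]
ft_force: [-0.2, 0.2, -0.9]
width: 0.0481
grip_force: 0.0
```

Emit:
arm_command --moves '[0, 0, 0, 7, 0, 0, 0, 7, 0, 0, 0, 7, 0, 0, 0, 7, 0, 0, 0, 7, 0, 0, 0, 1.9, 0, 0, 0, 0]'

```text
time: 23.9
ee_pos: [0.5337, -0.214, 0.1397]
eef_rot: [0.633, 0.774, 0.0, -0.0]
ft_force: [-0.1, -0.0, 0.3]
width: 0.0477
grip_force: 0.0
```

```bash
python3 - <<'E'
from h import *
go(.532,-.223,.0005,.19+np.pi/2)
E
```

```text
shift cm [-0.86 -0.34 13.92] turn 0.5 | now [ 0.5337 -0.214   0.1397] psi -1.372 t 23.9
```

Emit:
arm_command --moves '[-0.9, -0.3, 1.5, 0.5, 0, 0, 2.5, 0, 0, 0, 2.5, 0, 0, 0, 2.5, 0, 0, 0, 1.5, 0, 0, 0, 1, 0, 0, 0, 0.8, 0, 0, 0, 0.6, 0, 0, 0, 0.4, 0, 0, 0, 0.3, 0, 0, 0, 0.3, 0, 0, 0, 0, 0]'

```text
time: 24.9
ee_pos: [0.5321, -0.2252, 0.0005]
eef_rot: [0.637, 0.771, 0.0, 0.0]
ft_force: [0.6, 0.2, -0.6]
width: 0.0479
grip_force: 0.0
```

Emit:
arm_command --moves '[0, 0, 0, 0, 0, 0, 0, 0, 0, 0, 0, 0, 0, 0, 0, 0, 0, 0, 0, 0, 0, 0, 0, 0]' --fingers 0

```text
time: 25.4
ee_pos: [0.5322, -0.2252, 0.0008]
eef_rot: [0.637, 0.771, 0.0, 0.0]
ft_force: [-0.4, -0.2, 1.0]
width: 0.0258
grip_force: 20.0
```

Emit:
arm_command --moves '[0, 0, -0.5, 0, 0, 0, -1, 0, 0, 0, -2, 0, 0, 0, -2.5, 0, 0, 0, -2.5, 0, 0, 0, -2.5, 0, 0, 0, -2.5, 0, 0, 0, -0.5, -7, 0, 0, 0, -7, 0, 0, 0, -7, 0, 0, 0, -7, 0, 0, 0, -7]'

```text
time: 26.4
ee_pos: [0.532, -0.2255, 0.1416]
eef_rot: [0.373, 0.928, 0.0, 0.0]
ft_force: [-0.9, 0.2, -0.7]
width: 0.0254
grip_force: 20.0
```

Emit:
arm_command --moves '[0, 0, 0, -7, 0, 0, 0, -7, 0, 0, 0, -7, 0, 0, 0, -7, 0, 0, 0, -7, 0, 0, 0, -7, 0, 0, 0, -7, 0, 0, 0, -7, 0, 0, 0, -2.2, 0, 0, 0, 0]'

```text
time: 27.23
ee_pos: [0.5319, -0.2256, 0.1415]
eef_rot: [-0.123, 0.992, -0.0, 0.0]
ft_force: [0.4, 0.0, -1.3]
width: 0.0259
grip_force: 20.0
```

```bash
python3 - <<'E'
from h import *
s=r.read_state();print(s['width'],s['grip_force'])
go(.5489,.2379,.14,.2475)
E
```

```text
0.025893420990283713 19.997615218162537
shift cm [-12.96  44.53   0.14] turn -0.1 | now [ 0.5319 -0.2256  0.1415] psi 0.247 t 27.2
```

Emit:
arm_command --moves '[-1, 3, 0, 0, -1, 3.4, 0, 0, -1, 3.4, 0, 0, -1, 3.4, 0, 0, -1, 3.4, 0, 0, -1, 3.4, 0, 0, -1, 3.4, 0, 0, -1, 3.4, 0, 0, -1, 3.4, 0, 0, -1, 3.4, 0, 0, -1, 3.4, 0, 0, -1, 3.4, 0, 0]'

```text
time: 28.23
ee_pos: [0.5502, 0.1973, 0.1414]
eef_rot: [-0.121, 0.993, 0.0, 0.0]
ft_force: [-0.1, -0.8, -0.1]
width: 0.0256
grip_force: 20.0
```

Emit:
arm_command --moves '[-1.2, 3.2, 0, 0, 0, 1, 1, 0, 0, 0, 2, 0, 0, 0, 2, 0, 0, 0, 1, 0, 0, 0, 0, 0, 0, 0, 0, 0]'

```text
time: 28.82
ee_pos: [0.5519, 0.239, 0.081]
eef_rot: [-0.122, 0.993, -0.0, -0.0]
ft_force: [-0.2, -0.3, 0.1]
width: 0.026
grip_force: 20.0
```

```bash
python3 - <<'E'
from h import *
s=r.read_state();print(s['width'],s['grip_force'])
go(.5508,.2384,.003,.2475)
E
```

```text
0.02599938946086895 19.998585283756256
shift cm [ 0.12 -0.03  7.8 ] turn -0.2 | now [0.5519 0.239  0.081 ] psi 0.244 t 28.8
```

Emit:
arm_command --moves '[0.1, 0, 1.5, 0, 0, 0, 2, 0, 0, 0, 1.5, 0, 0, 0, 1, 0, 0, 0, 0.7, 0, 0, 0, 0.4, 0, 0, 0, 0.3, 0, 0, 0, 0.2, 0, 0, 0, 0.1, 0, 0, 0, 0, 0]'

```text
time: 29.65
ee_pos: [0.551, 0.2393, 0.004]
eef_rot: [-0.122, 0.992, 0.0, 0.0]
ft_force: [-1.0, -1.1, -0.6]
width: 0.0258
grip_force: 20.0
```

No contact, so the pack is in the bay. I release and return to the box.

Emit:
arm_command --moves '[0, 0, 0.1, 0, 0, 0, 0, 0]'

```text
time: 29.82
ee_pos: [0.5509, 0.2394, 0.0028]
eef_rot: [-0.122, 0.992, 0.0, 0.0]
ft_force: [0.3, -0.1, -0.3]
width: 0.0257
grip_force: 20.0
```

Emit:
arm_command --moves '[0, 0, 0, 0, 0, 0, 0, 0, 0, 0, 0, 0, 0, 0, 0, 0]' --fingers 42

```text
time: 30.15
ee_pos: [0.5509, 0.2393, 0.0028]
eef_rot: [-0.122, 0.992, 0.0, 0.0]
ft_force: [-0.1, -0.4, -0.7]
width: 0.036
grip_force: 0.0
```

Emit:
arm_command --moves '[0, 0, -1, 0, 0, 0, -2, 0, 0, 0, -2.5, 0, 0, 0, -3, 0, 0, 0, -3, 0, 0, 0, -3, 0, 0, -1, 0, 0, 0, -3, 0, 0, 0, -3.5, 0, 0, 0, -3.5, 0, 0, 0, -3.5, 0, 0]'

```text
time: 31.07
ee_pos: [0.5863, 0.097, 0.1485]
eef_rot: [-0.123, 0.992, 0.0, 0.0]
ft_force: [0.5, 0.4, -0.1]
width: 0.0369
grip_force: 0.0
```

Emit:
arm_command --moves '[0.5, -3.5, 0, 0, 1, -3.5, 0, 0, 1, -3.5, 0, 0, 1, -3.5, 0, 0, 1, -3.5, 0, 0, 1, -3, 0, 0, 0, 0, 0, 0]'

```text
time: 31.65
ee_pos: [0.581, -0.1224, 0.1487]
eef_rot: [-0.118, 0.993, -0.002, 0.0]
ft_force: [-0.4, -0.9, 0.9]
width: 0.0365
grip_force: 0.0
```

```bash
python3 - <<'E'
from h import *
go(.5385,-.26,.14,.19+np.pi/2)
A=snap('top','t8.png');B=snap('side','s8.png')
f=lambda im,x0,y0,x1,y1:cv2.resize(im[y0:y1,x0:x1],(400,300),interpolation=cv2.INTER_CUBIC)
c=np.vstack([np.hstack([f(A,290,165,370,225),f(B,225,130,305,190)]),np.hstack([f(A,140,165,220,225),f(B,200,230,280,290)])])
cv2.imwrite('pics/c8.png',c[:,:,::-1])
E
```

```text
shift cm [  7.34 -12.39   0.91] turn -87.4 | now [ 0.581  -0.1224  0.1487] psi 0.236 t 31.6
```

View pics/c8.png

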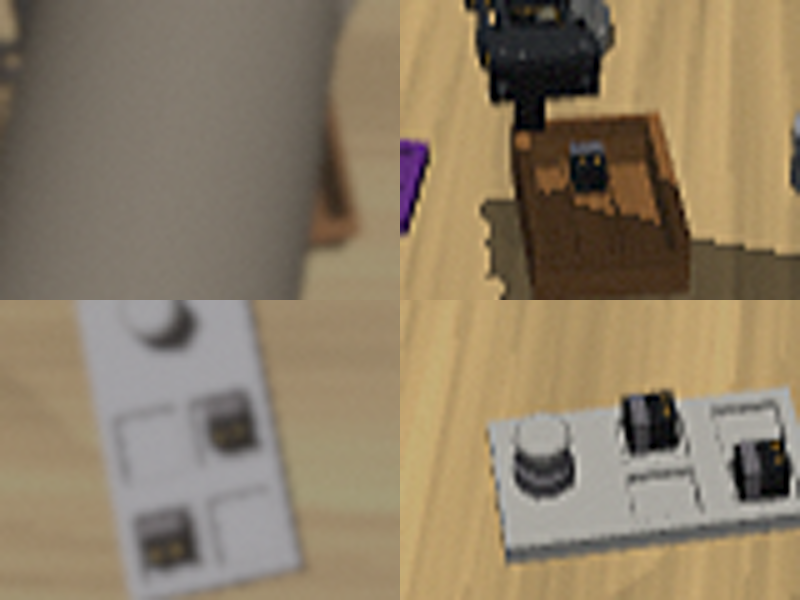

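Two packs sit in opposite bays ((230,430) and (165,540) in the crop). The last pack is still at its place in the box (588,165).

Emit:
arm_command --moves '[1.8, -3.1, 0.2, 0, 1.8, -3.1, 0.2, 0, 1.9, -3.1, 0.2, 0, 1.8, -3.1, 0.2, 0, 0, 0, 0, 7, 0, 0, 0, 7, 0, 0, 0, 7, 0, 0, 0, 7, 0, 0, 0, 7, 0, 0, 0, 7, 0, 0, 0, 7, 0, 0, 0, 7]' --fingers 55

```text
time: 32.75
ee_pos: [0.5426, -0.2498, 0.1398]
eef_rot: [0.36, 0.933, 0.001, -0.0]
ft_force: [-0.3, -0.2, -0.2]
width: 0.0476
grip_force: 0.0
```

Emit:
arm_command --moves '[0, 0, 0, 7, 0, 0, 0, 7, 0, 0, 0, 7, 0, 0, 0, 7, 0, 0, 0, 7, 0, 0, 0, 1.6, 0, 0, 0, 0]'

```text
time: 33.33
ee_pos: [0.5426, -0.2498, 0.1397]
eef_rot: [0.633, 0.775, 0.0, -0.0]
ft_force: [-0.2, -0.8, -0.2]
width: 0.0482
grip_force: 0.0
```

```bash
python3 - <<'E'
from h import *
go(.5387,-.26,.0005,.19+np.pi/2)
a=cv2.imread('pics/raw_t3.png');print(r.read_state()['joint_positions'].round(2))
A=snap('side','s9.png');B=cv2.imread('pics/raw_s8.png')[:,:,::-1]
# pack still where it was? (side view, pack region)
print(np.abs(A[158:172,255:272].astype(int)-B[158:172,255:272]).mean())
E
```

```text
shift cm [-0.94 -0.59 13.91] turn 0.6 | now [ 0.5426 -0.2498  0.1397] psi -1.37 t 33.3
[-0.3   0.39  0.83  1.65 -0.3   1.23  0.8 ]
17.098039215686274
```

Emit:
arm_command --moves '[-0.8, -0.5, 1.5, 0.5, 0, 0, 2.5, 0, 0, 0, 2.5, 0, 0, 0, 2.5, 0, 0, 0, 1.5, 0, 0, 0, 1, 0, 0, 0, 0.8, 0, 0, 0, 0.6, 0, 0, 0, 0.4, 0, 0, 0, 0.3, 0, 0, 0, 0.3, 0, 0, 0, 0, 0]'

```text
time: 34.38
ee_pos: [0.5386, -0.2604, 0.0006]
eef_rot: [0.636, 0.771, 0.0, 0.0]
ft_force: [0.9, -0.7, -0.2]
width: 0.0475
grip_force: 0.0
```

Emit:
arm_command --moves '[0, 0, 0, 0, 0, 0, 0, 0, 0, 0, 0, 0, 0, 0, 0, 0, 0, 0, 0, 0, 0, 0, 0, 0]' --fingers 0

```text
time: 34.88
ee_pos: [0.5387, -0.2606, 0.0009]
eef_rot: [0.636, 0.771, 0.0, 0.0]
ft_force: [0.8, 0.7, 2.1]
width: 0.0259
grip_force: 20.0
```

Emit:
arm_command --moves '[0, 0, -0.5, 0, 0, 0, -1, 0, 0, 0, -2, 0, 0, 0, -2.5, 0, 0, 0, -2.5, 0, 0, 0, -2.5, 0, 0, 0, -2.5, 0, 0, 0, -0.5, -7, 0, 0, 0, -7, 0, 0, 0, -7, 0, 0, 0, -7, 0, 0, 0, -7]'

```text
time: 35.88
ee_pos: [0.5383, -0.2607, 0.1416]
eef_rot: [0.372, 0.928, 0.0, 0.0]
ft_force: [0.0, -0.5, -0.9]
width: 0.0259
grip_force: 20.0
```

Emit:
arm_command --moves '[0, 0, 0, -7, 0, 0, 0, -7, 0, 0, 0, -7, 0, 0, 0, -7, 0, 0, 0, -7, 0, 0, 0, -7, 0, 0, 0, -7, 0, 0, 0, -7, 0, 0, 0, -2.4, 0, 0, 0, 0]'

```text
time: 36.72
ee_pos: [0.5382, -0.2609, 0.1414]
eef_rot: [-0.126, 0.992, -0.0, 0.0]
ft_force: [0.9, -0.2, -0.3]
width: 0.0261
grip_force: 20.0
```

```bash
python3 - <<'E'
from h import *
s=r.read_state();print(s['width'],s['grip_force'],s['joint_positions'].round(2))
go(.4868,.2222,.14,.2475)
go(.5362,.2883,.14,.2475)
E
```

```text
0.026147106224327168 19.994522631168365 [-0.06  0.33  0.54  1.64 -0.18  1.22  2.34]
shift cm [-7.07 48.06  0.13] turn 0.3 | now [ 0.5382 -0.2609  0.1414] psi 0.252 t 36.7
shift cm [-13.5   53.23   0.13] turn 0.3 | now [ 0.5382 -0.2609  0.1414] psi 0.252 t 36.7
```

Emit:
arm_command --moves '[-0.5, 3, 0, 0.3, -0.5, 3.5, 0, 0, -0.5, 3.5, 0, 0, -0.5, 3.5, 0, 0, -0.5, 3.5, 0, 0, -0.5, 3.5, 0, 0, -0.5, 3.5, 0, 0, -0.5, 3.5, 0, 0, -0.5, 3.5, 0, 0, -0.5, 3.5, 0, 0, -0.5, 3.5, 0, 0, -0.5, 3.5, 0, 0]'

```text
time: 37.72
ee_pos: [0.4953, 0.158, 0.1414]
eef_rot: [-0.121, 0.993, 0.0, 0.0]
ft_force: [1.8, -0.0, -0.3]
width: 0.0257
grip_force: 20.0
```

Emit:
arm_command --moves '[-0.5, 3.2, 0, 0, -0.5, 3, 1, 0, 0, 0, 2, 0, 0, 0, 2, 0, 0, 0, 1, 0, 0, 0, 0, 0, 0, 0, 0, 0]'

```text
time: 38.3
ee_pos: [0.4905, 0.2186, 0.0811]
eef_rot: [-0.121, 0.993, -0.0, -0.0]
ft_force: [-0.2, -0.5, -0.4]
width: 0.0257
grip_force: 20.0
```

```bash
python3 - <<'E'
from h import *
s=r.read_state();print(s['width'],s['grip_force'])
go(.4868,.2222,.003,.2475)
E
```

```text
0.02574209386881482 19.995514154434204
shift cm [0.27 0.44 7.81] turn -0.2 | now [0.4905 0.2186 0.0811] psi 0.244 t 38.3
```

Emit:
arm_command --moves '[0.2, 0.4, 1.5, 0, 0, 0, 2, 0, 0, 0, 1.5, 0, 0, 0, 1, 0, 0, 0, 0.7, 0, 0, 0, 0.4, 0, 0, 0, 0.3, 0, 0, 0, 0.2, 0, 0, 0, 0.1, 0, 0, 0, 0, 0]'

```text
time: 39.13
ee_pos: [0.4876, 0.2227, 0.0039]
eef_rot: [-0.122, 0.992, 0.0, 0.0]
ft_force: [0.4, -0.1, -1.2]
width: 0.0256
grip_force: 20.0
```

Emit:
arm_command --moves '[0, 0, 0.1, 0, 0, 0, 0, 0]'

```text
time: 39.3
ee_pos: [0.4876, 0.2227, 0.0028]
eef_rot: [-0.122, 0.992, 0.0, 0.0]
ft_force: [0.7, 0.3, -0.4]
width: 0.0259
grip_force: 20.0
```

Emit:
arm_command --moves '[0, 0, 0, 0, 0, 0, 0, 0, 0, 0, 0, 0, 0, 0, 0, 0]' --fingers 42

```text
time: 39.63
ee_pos: [0.4875, 0.2226, 0.0027]
eef_rot: [-0.122, 0.992, 0.0, 0.0]
ft_force: [0.0, 0.1, -0.4]
width: 0.0353
grip_force: 0.0
```

Emit:
arm_command --moves '[0, 0, -1, 0, 0, 0, -2, 0, 0, 0, -2.5, 0, 0, 0, -3, 0, 0, 0, -3, 0, 0, 0, -3, 0, 0, -1, 0, 0, 0, -3, 0, 0, 0, -3.5, 0, 0, 0, -3.5, 0, 0, 0, -3.5, 0, 0, 0, -3.5, 0, 0, 0, 0, 0, 0]'

```text
invalid input
```

```bash
python3 - <<'E'
from h import *
go(.6143,.2812,.10,.2475)
A=snap('top','t10.png');B=snap('side','s10.png')
f=lambda im,x0,y0,x1,y1,w,h:cv2.resize(im[y0:y1,x0:x1],(w,h),interpolation=cv2.INTER_CUBIC)
c=np.vstack([np.hstack([f(A,140,150,220,240,300,300),f(B,205,235,305,295,500,300)]),f(B,60,90,380,210,800,300)])
cv2.imwrite('pics/c9.png',c[:,:,::-1])
E
```

```text
shift cm [-13.73   2.61  -9.72] turn -0.1 | now [0.4875 0.2226 0.0027] psi 0.245 t 39.6
```

View pics/c9.png

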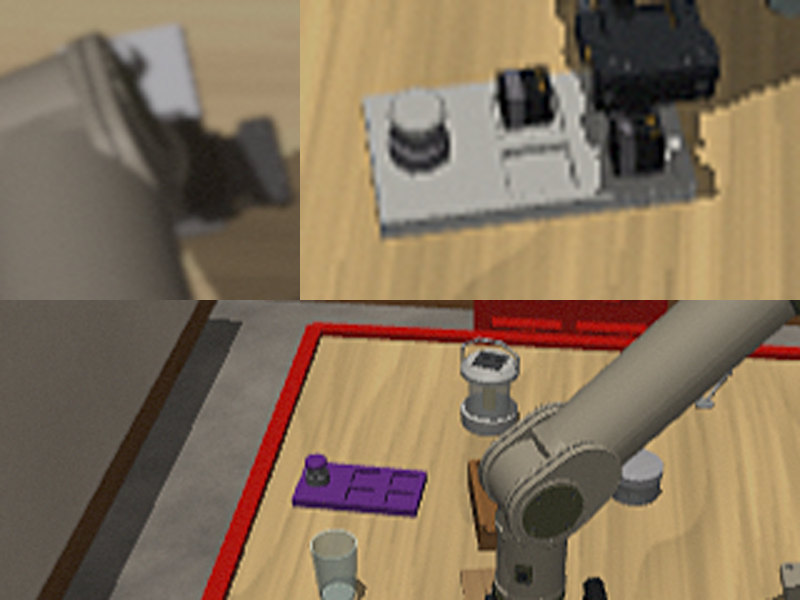

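The last lift call had 13 rows and was refused, so the gripper is still straddling the third pack. The other two are in their bays at (525,95) and (640,145). I lift now and check the packs numerically.

Emit:
arm_command --moves '[0, 0, -1, 0, 0, 0, -2, 0, 0, 0, -2.5, 0, 0, 0, -3, 0, 0, 0, -3, 0, 0, 0, -3, 0, 0, -1, 0, 0, 0, -3, 0, 0, 0, -3.5, 0, 0, 0, -3.5, 0, 0, 0, -3.5, 0, 0, 0, -3.5, 0, 0]'

```text
time: 40.73
ee_pos: [0.5313, 0.0462, 0.1484]
eef_rot: [-0.122, 0.992, 0.0, 0.0]
ft_force: [0.3, 0.3, 0.0]
width: 0.0367
grip_force: 0.0
```

Emit:
arm_command --moves '[0, -3.5, 0, 0, 0, -3.5, 0, 0, 0, -3, 0, 0, 0, 0, 0, 0]'

```text
time: 41.07
ee_pos: [0.5558, -0.0566, 0.1485]
eef_rot: [-0.118, 0.993, -0.001, 0.001]
ft_force: [-0.2, -0.5, -0.1]
width: 0.0365
grip_force: 0.0
```

```bash
cat >chk.py <<'E'
from h import *
import sys
c=np.array([.5464,.2641]);a=.2475;Rm=np.array([[np.cos(a),-np.sin(a)],[np.sin(a),np.cos(a)]])
A=snap('top',sys.argv[1])
# rectify dock at height of pack tops (z=.038), 1 mm/px, rows=+x up
W=[[*(c+Rm@[x,y]),.038] for x in np.arange(.11,-.11,-.001) for y in np.arange(.06,-.06,-.001)]
q=w2px('top',np.array(W)).reshape(2,220,120).astype(np.float32)
o=cv2.remap(A,q[0],q[1],cv2.INTER_LINEAR);g=o.max(2)
n,l,st,ce=cv2.connectedComponentsWithStats((g<105).astype(np.uint8))
for i in range(1,n):
    if st[i][4]>150: print('dark x',round(.11-ce[i][1]/1e3,3),'y',round(.06-ce[i][0]/1e3,3),'size x,y',st[i][3],st[i][2],'area',st[i][4])
go(.6143,.2812,.10,.2475)
E
python3 chk.py t11.png
```

```text
dark x 0.059 y -0.008 size x,y 26 30 area 425
dark x -0.009 y -0.031 size x,y 34 29 area 768
dark x -0.071 y 0.02 size x,y 33 34 area 852
dark x -0.069 y -0.022 size x,y 32 30 area 735
shift cm [-13.63  31.08   4.79] turn -0.5 | now [ 0.5555 -0.0531  0.1482] psi 0.239 t 41.1
```

All three packs show in bays. I shut the fingers and go over the plunger.

Emit:
arm_command --moves '[-1.3, 2.8, 0, -0.5, -1.3, 3.1, 0, 0, -1.3, 3.1, 0, 0, -1.3, 3.1, 0, 0, -1.3, 3.1, 0, 0, -1.3, 3.1, 0, 0, -1.3, 3.1, 0, 0, -1.3, 3.1, 0, 0, -1.3, 3.1, 0, 0, -1.9, 3.5, 0, 0, 0, 0, 0, 0]' --fingers 0

```text
time: 42.03
ee_pos: [0.6065, 0.2972, 0.1468]
eef_rot: [-0.132, 0.991, 0.002, -0.001]
ft_force: [-0.1, 1.3, -0.7]
width: 0.0005
grip_force: 0.0
```

Emit:
arm_command --moves '[0, 0, 2, 0, 0, 0, 2.5, 0, 0, 0, 2, 0, 0, 0, 1.5, 0, 0, 0, 1, 0, 0, 0, 0, 0, 0, 0, 0, 0]'

```text
time: 42.62
ee_pos: [0.6088, 0.2868, 0.058]
eef_rot: [-0.127, 0.992, 0.0, -0.0]
ft_force: [0.4, 0.3, 0.7]
width: 0.0003
grip_force: 0.0
```

```bash
python3 -c "
from h import *
go(.6143,.2812,.04,.2475);print(r.read_state()['width'])"
```

```text
shift cm [-0.39 -0.68  1.8 ] turn 0.4 | now [0.6088 0.2868 0.058 ] psi 0.255 t 42.6
0.0003057482245437495
```

Emit:
arm_command --moves '[-0.4, -0.7, 0.3, 0, 0, 0, 0.4, 0, 0, 0, 0.4, 0, 0, 0, 0.3, 0, 0, 0, 0.2, 0, 0, 0, 0, 0]'

```text
time: 43.12
ee_pos: [0.6144, 0.2804, 0.0411]
eef_rot: [-0.127, 0.992, -0.0, -0.0]
ft_force: [0.5, 0.5, -0.7]
width: 0.0005
grip_force: 0.0
```

Emit:
arm_command --moves '[0, 0, 0.3, 0, 0, 0, 0.2, 0, 0, 0, 0, 0]'

```text
time: 43.37
ee_pos: [0.6148, 0.2805, 0.0364]
eef_rot: [-0.127, 0.992, 0.0, 0.0]
ft_force: [-0.5, -0.1, 0.2]
width: 0.0005
grip_force: 0.0
```

Emit:
arm_command --moves '[0, 0, 0.3, 0, 0, 0, 0, 0]'

```text
time: 43.53
ee_pos: [0.615, 0.2806, 0.0337]
eef_rot: [-0.127, 0.992, 0.0, 0.0]
ft_force: [-0.0, 0.7, 3.0]
width: 0.0008
grip_force: 2.0
```

Contact at about 0.034. I press on.

Emit:
arm_command --moves '[0, 0, 0.3, 0, 0, 0, 0.3, 0, 0, 0, 0.3, 0, 0, 0, 0, 0]'

```text
time: 43.87
ee_pos: [0.6151, 0.2806, 0.0251]
eef_rot: [-0.127, 0.992, 0.0, 0.0]
ft_force: [-2.2, -1.1, 7.7]
width: 0.0004
grip_force: 4.1
```

Emit:
arm_command --moves '[0, 0, 0.1, 0, 0, 0, 0.1, 0, 0, 0, 0, 0]'

```text
time: 44.12
ee_pos: [0.6151, 0.2806, 0.0241]
eef_rot: [-0.127, 0.992, 0.0, 0.0]
ft_force: [-3.9, -1.9, 11.6]
width: 0.0007
grip_force: 5.9
```

Emit:
arm_command --moves '[0, 0, 0.1, 0, 0, 0, 0.05, 0, 0, 0, 0, 0, 0, 0, 0, 0, 0, 0, 0, 0, 0, 0, 0, 0]'

```text
time: 44.62
ee_pos: [0.6153, 0.2806, 0.024]
eef_rot: [-0.127, 0.992, 0.001, 0.001]
ft_force: [-9.0, -4.2, 22.6]
width: 0.0003
grip_force: 11.2
```

It is at the hard stop: 22.6 N with no further travel, held. I retreat.

Emit:
arm_command --moves '[0, 0, -0.5, 0, 0, 0, -1, 0, 0, 0, -2, 0, 0, 0, -3, 0, 0, 0, -3, 0, 0, 0, -3, 0, 0, -2, 0, 0, 0, -3.5, 0, 0, 0, -3.5, 0, 0, 0, -3.5, 0, 0, 0, -3.5, 0, 0, 0, -3.5, 0, 0]'

```text
time: 45.62
ee_pos: [0.6638, 0.0899, 0.1462]
eef_rot: [-0.127, 0.992, 0.0, -0.0]
ft_force: [0.8, 0.6, -0.2]
width: 0.0005
grip_force: 0.0
```

Emit:
arm_command --moves '[0, -3.5, 0, 0, 0, -3.5, 0, 0, 0, -3, 0, 0, 0, 0, 0, 0, 0, 0, 0, 0, 0, 0, 0, 0, 0, 0, 0, 0, 0, 0, 0, 0]'

```text
time: 46.28
ee_pos: [0.6888, -0.0033, 0.1461]
eef_rot: [-0.128, 0.992, 0.0, -0.0]
ft_force: [0.5, 0.8, -0.0]
width: 0.0006
grip_force: 0.0
```

```bash
python3 chk.py t12.png; python3 - <<'E'
from h import *
snap('side','s12.png')
for a,b in(('t11','t12'),):
    A,B=[cv2.imread(f'pics/raw_{k}.png').astype(int) for k in(a,b)]
    d=np.abs(A-B).max(2);print('dock changed px>40:',(d[150:235,145:210]>40).sum())
A,B=[cv2.imread(f'pics/raw_{k}.png').astype(int) for k in('s0' if 0 else 'side0','s12')]
d=np.abs(A-B).max(2)
for n,p in dict(plunger=(.6143,.2812,.06),tumbler=(.767,.01,.05),torch=(.387,.05,.03),tin=(.334,-.287,.05),lantern=(.58,-.478,.05)).items():
    u,v=w2px('side',p).astype(int);print(n,(d[v-10:v+10,u-10:u+10]>40).sum())
E
```

```text
dark x 0.059 y -0.008 size x,y 26 30 area 406
dark x -0.01 y -0.031 size x,y 33 29 area 730
dark x -0.071 y 0.02 size x,y 32 34 area 808
dark x -0.069 y -0.022 size x,y 30 30 area 708
shift cm [-0.   29.43  4.63] turn 0.5 | now [ 0.6888 -0.0036  0.1462] psi 0.256 t 46.3
dock changed px>40: 0
plunger 0
tumbler 0
torch 64
tin 0
lantern 0
```

```bash
python3 -c "
from bench import r
print(r.close_job())"
```

```text
the job is handed in; nothing more can be done
None
```

I handed the job in at about 46 s. The lid was slid out and released flat on the table, all three packs found in the box are in dock bays, and the plunger was pressed to its stop and is up again; the hand-in call returned no verdict.

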